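Check the end float of a clay roller's crankshaft

TASK

Check the end float of the clay roller's lower shaft by its crank handle: push the shaft fully in to its inner stop, then pull it fully out to its outer stop, and then set it half-way between the two stops. Keeping it centred, wind the crank round until its handle hangs straight down, then let go. Leave the loose things on the table where they are.

Things in the scene. Friction and masses are not known exactly. Their poses are not given: they have to be found in the camera images.
- mill: Hand-cranked clay roller, fixed to the table: wooden base 170 x 150 x 18 mm, two grey upright end frames 110 mm wide, 240 mm high, outer faces at x = -71 and +71 mm; two wooden rolls lie between them, one above the other, along its x axis. Origin: centre of the base's underside, z up. The crank projects from its front, its -x side, which faces the robot's left.
- guard_edge (a point): Middle of the lower front edge of the grey sheet guard, 100 mm wide, that juts from the top of the front frame over the rear of the handle, 293 mm above the table. A gripper pointing straight down fouls it: tilt the tool 30 to 45 degrees, its body leaning out in front of the roller (mill -x), tips pointing in under the guard, one finger each side of the handle. Axes as the mill's.
- shaft_axis (a point): Point on the lower shaft's axis, 130 mm above the table, at the front frame's outer face. Axes as the mill's: the shaft runs along x, and the crank turns about this axis with the handle's centre 45 mm from it.
- grip (a point): Centre of the crank handle: a turned wooden sleeve, axis along mill x, 66 mm long, 22 mm diameter over the middle 46 mm, 28 mm collars at its ends. It spins freely on the crank pin, so a gripper can hold it throughout without turning. The flat crank arm is 38 mm from this point towards mill +x. The frame turns with the sleeve: use its position only.
- shaft (a joint): Axial position of the lower shaft with its roll, crank and handle, m; grows as it is pulled out (along mill -x). Slides with about 3 N friction, stays where left, hard stop at either end (the roll's end meets an end frame), to be felt with 10 to 15 N. The zero is not the middle; the stops' readings are not told. They lie 15 to 30 mm apart.
- crank (a joint): Angle of the crank about mill +x, rad: 0 (or 2 pi) when the handle hangs straight down, pi/2 when it points to the mill's +y side, pi at the top, 3 pi/2 at the -y side. No stops; it turns either way against about 3 N at the handle and stays where left. It starts in the upper half.
- pot_tall: Bystander: white lidded glaze pot, 64 mm across, 92 mm high, upright, loose. Origin at the centre of its underside.
- pot_low: Bystander: white lidded glaze pot, 60 mm across, 74 mm high, upright, loose. Origin at the centre of its underside.
- wooden_rib: Bystander: flat kidney-shaped wooden rib, 96 x 61 x 9 mm, lying loose. Origin at the centre of its underside.
- clay_star: Bystander: flat clay star, 49 mm, 8 mm thick, lying loose. Origin at the centre of its underside.
- loop_tool: Bystander: loop tool 172 mm long, 12 mm thick, lying loose. Origin at the centre of its underside.
- lump: Bystander: lump of dry clay, 43 x 34 x 22 mm, lying loose. Origin at the centre of its underside.

How it is judged:
By the outcome, as a careful person would: the job done as asked, in the order asked, and still so for the second after the job is handed in, with the robot touching nothing.
It also fails if it takes over 45 s, if anything falls off the work surface, if the arm or the gripper's body presses on something with over 40 N, if the wrist force passes 120 N, or if a joint passes its speed limit or range.

ROBOT

A 7-joint arm with a two-finger parallel gripper is mounted at the origin on the work surface; the furniture and walls round the work are solid. World frame = base frame: x ahead of the robot, y to its left, z up, the work surface at z = 0. Lengths are in mm, angles in rad, forces in N, time in s.
With the tool pointing down it reaches from about 425 to 1025 mm from the base axis. Payload 9.4 kg.
Tool frame: the origin (TCP) lies at the very end of the fingers, on their centre line; the grasp point (between the pads) lies 19 mm behind it (arm.grip_point_offset is the z of the grasp point in the tool frame, in mm); z points along the fingers, y is the line along which they close (so a half turn about z gives the same grasp; the last joint's range is limited). The gripper opens to 85 mm and grips with 20 to 120 N. Pads are 22 mm wide; open, the fingers measure 114 mm over their backs; the gripper's body (76 mm by 85 mm) begins 54 mm behind the grasp point. The pads swing forward as they close: fully open they stand 13 mm farther back than shut.
Start: joints at [-1.227, 0.599, -0.003, 1.599, 0.002, 0.943, -0.08], TCP at [296.16, 661.75, 231.275] pointing down, gripper open.
Joint ranges: [-2.57, 2.57], [-0.35, 1.97], [-1.29, 1.29], [0.11, 2.56], [-1.05, 4.19], [0.11, 1.86], [-2.63, 2.63]. Speed limits (rad/s): [2.22, 2.22, 3.01, 3.01, 3.14, 3.14, 3.14].

INTERFACE

Orientations are given as [roll, pitch, yaw] about the fixed x, y, z axes, in that order (R = Rz(yaw) Ry(pitch) Rx(roll)).
In Python, from workcell import arm gives the robot as it stands.
- The arm moves only by the shell command python3 -m pendant 'ROWS' [FORCE]. ROWS is text: rows parted by semicolons, each of 7 numbers parted by spaces: the shift along the world's x, y, z in cm, then the turn, a rotation vector about the world's x, y, z in degrees, then the closure, from -1 (fully open) to 1 (shut). A call has 1 to 12 rows; each row shifts and turns the commanded pose from where the row before left it; what a row does not reach is not made up. A row lasts 1/8 s, in which the tool goes at most 62.5 mm and 10.7 degrees, less where a joint would pass 70% of its speed; a pose out of reach is approached as far as the arm can. A call with a gripper value outside its range is refused whole. The fingers move at their own pace and stop on an object; FORCE is the grip in N (left out, the last holds). Time passes only in rows, so rows that do not move let the fingers close. It gives the time, the measured TCP pose, the force, the opening and the grip force at its end, in the units of the state.
- arm.get_obs(): the state, without advancing time (a new reading comes with each control period).
- arm.camera(name): name is "side" or "top"; returns (picture, depth): 400x640x3 uint8, red, green, blue; 400x640 float32, mm along the optical axis (not along the pixel's ray), 0 where there is no reading.
- arm.camera_model(name): a dict with "K" (3x3 intrinsics, pixels), "k1" (the pictures are not rectified: a ray, as slopes to the right and down, at radius r is drawn at 1 + k1 r^2 times it, then the intrinsics apply), "pose" (4x4, takes a point from camera to world coordinates). Camera axes: x right, y down, z forward; pixel columns grow to the right and rows downward; lengths in mm; the calibration is good to about 2 mm. A picture is of the moment at which its call begins. camera_model takes no time and is no camera call.
- arm.finish_job(): hands the job in; it is judged then, once.
The state is a dict: "time": time; "q": joint angles; "joint_vel": joint speeds; "joint_efforts": joint torques, N m; "position": TCP position; "orientation": TCP orientation; "contact_force": force on the tool from outside, world axes, zero at the start; "ft_torque": the same for the moment, N m; "width": finger opening in mm; "grasp_force": force on a finger pad.
Only numpy, scipy, OpenCV 4.12 (cv2) and the standard library are available. Lean on these libraries where they do the work, as an engineer would, in place of code of your own. Each camera call takes 0.05 s, during which the arm holds its last target. There are 200 camera calls.

## Working session

There is one attempt and no reset: what is moved stays moved. The work goes in short steps, Python scripts to look and compute and a shell command to move; the robot and the scene stay as the last step left them, time stands still between calls to the robot, and variables do not carry over. Pictures are saved under pics/ and viewed, at most 10 in all, crops included, and the job is handed in when it is done.

```bash
mkdir -p pics; ls; cat > h.py <<'E'
import numpy as np,cv2
from workcell import arm
def snap(n):
    p,d=arm.camera(n); np.savez('/tmp/%s.npz'%n,p=p,d=d); return p,d
def xyz(n,u,v,d):
    m=arm.camera_model(n);K=np.array(m['K'])
    pt=cv2.undistortPoints(np.array([[[u,v]]],float),K,np.array([m['k1'],0,0,0,0.]))[0,0]
    return (np.array(m['pose'])@[pt[0]*d,pt[1]*d,d,1])[:3]
def save(p,f,crop=None,s=1):
    if crop: x0,y0,x1,y1=crop; p=p[y0:y1,x0:x1]
    cv2.imwrite(f,cv2.resize(p[:,:,::-1],None,fx=s,fy=s,interpolation=cv2.INTER_CUBIC))
E
python3 - <<'E'
from h import *
for n in('side','top'):
    p,d=snap(n);save(p,f'pics/{n}0.png');print(arm.camera_model(n))
print(arm.get_obs())
E
```

```text
pics
{'K': array([[362.32765501,   0.        , 322.24612532],
       [  0.        , 362.32765501, 198.33825789],
       [  0.        ,   0.        ,   1.        ]]), 'k1': 0.021832057447283927, 'pose': array([[ 9.75816516e-01, -1.35668755e-01,  1.71394619e-01,
         3.68512036e+02],
       [-2.18456600e-01, -6.32783064e-01,  7.42874355e-01,
        -9.36193334e+02],
       [ 7.67077308e-03, -7.62351351e-01, -6.47117900e-01,
         9.69323896e+02],
       [ 0.00000000e+00,  0.00000000e+00,  0.00000000e+00,
         1.00000000e+00]])}
{'K': array([[451.20543586,   0.        , 327.28746545],
       [  0.        , 451.20543586, 204.35711512],
       [  0.        ,   0.        ,   1.        ]]), 'k1': 0.03432929298944241, 'pose': array([[-2.65695012e-02, -9.85291171e-01,  1.68805717e-01,
         3.18926572e+02],
       [-9.99607857e-01,  2.46931545e-02, -1.32053286e-02,
        -4.71608834e+01],
       [ 8.84274803e-03, -1.69090380e-01, -9.85560880e-01,
         1.50017443e+03],
       [ 0.00000000e+00,  0.00000000e+00,  0.00000000e+00,
         1.00000000e+00]])}
{'time': 0.1, 'q': array([-1.22671631,  0.60000517, -0.00252065,  1.60004368,  0.00180587,
        0.9428996 , -0.07980233]), 'joint_vel': array([-1.10428031e-03, -3.24473745e-03,  6.77620463e-04, -1.75493454e-03,
        1.56197640e-03,  2.07004802e-03, -4.62855852e-05]), 'joint_efforts': array([ 5.17814464e-03, -7.77988029e+01,  1.56929892e+00, -2.58617717e+01,
        1.25327142e-02,  5.67952651e-03, -5.07890903e-06]), 'position': array([295.99882832, 661.36896536, 230.53472169]), 'orientation': array([-3.14024632e+00,  1.44500065e-04,  2.72085358e+00]), 'contact_force': array([-0.65721011, -0.25404023,  0.47311177]), 'ft_torque': array([0.0155328 , 0.04698223, 0.03790996]), 'grasp_force': 0.0, 'width': 85.41883225921029}
```

View pics/side0.png

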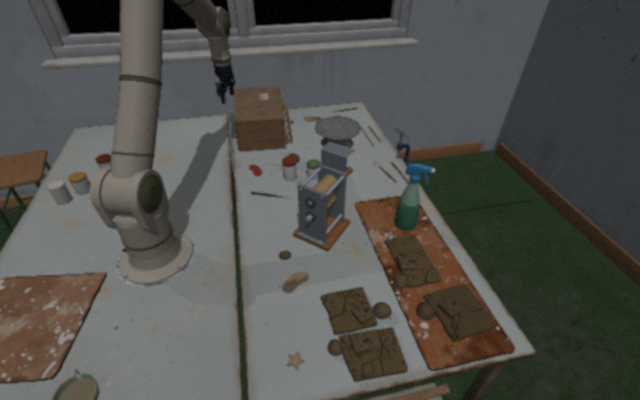

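View pics/top0.png

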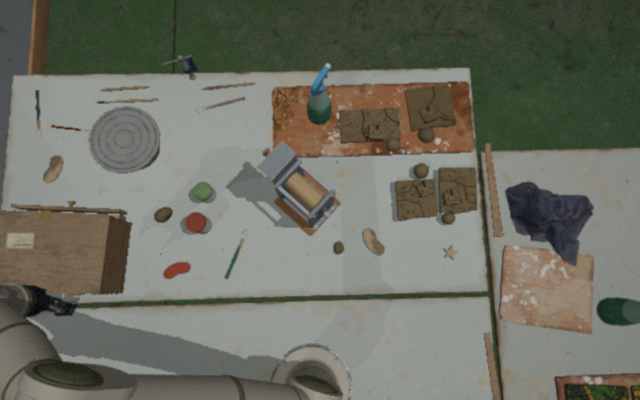

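```bash
python3 - <<'E'
from h import *
t=np.load('/tmp/top.npz');s=np.load('/tmp/side.npz')
save(t['p'],'pics/t1.png',(230,130,370,250),5.5)
save(s['p'],'pics/s1.png',(270,130,370,260),4.5)
E
```

```text
(no output)
```

View pics/t1.png

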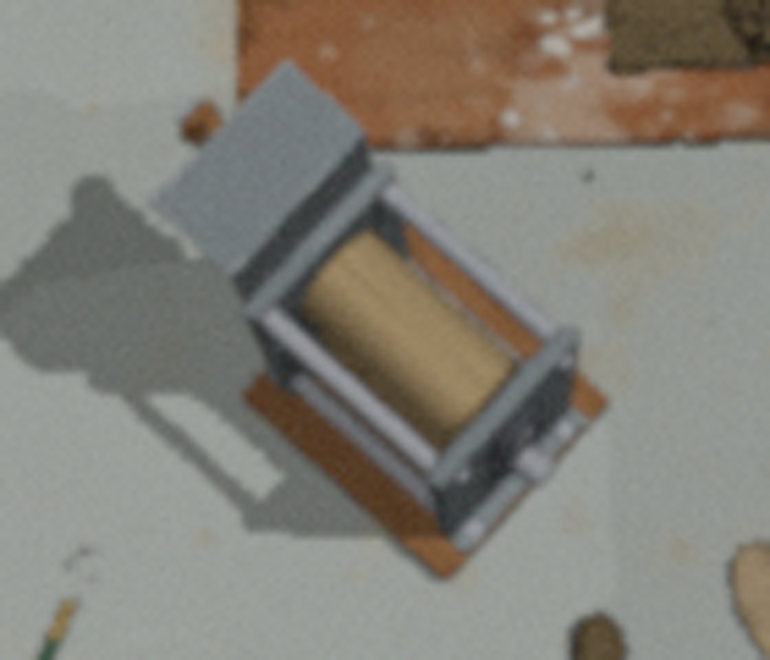

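View pics/s1.png

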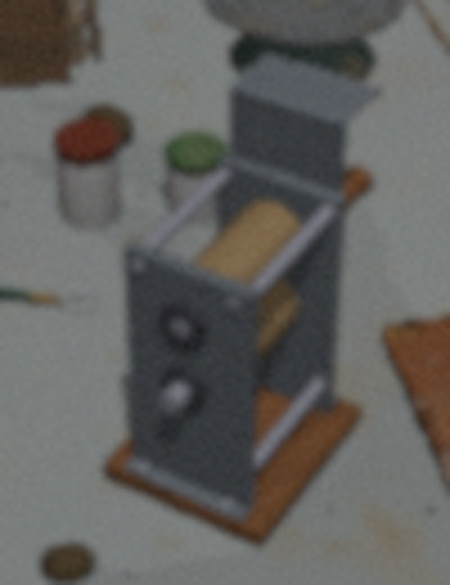

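The top view shows the guard jutting up and to the left, towards world +x+y. The handle's outer collar just peeks out at about (266,152). In the side view the collar is at about (349,170). The base corners are at about (340,203), (311,235) and (275,202).

```bash
cat >> h.py <<'E'
def atz(n,u,v,z):
    a=xyz(n,u,v,0);b=xyz(n,u,v,1000.);return a+(b-a)*(z-a[2])/(b[2]-a[2])
def pc(n):
    d=np.load('/tmp/%s.npz'%n)['d'];m=arm.camera_model(n);h,w=d.shape
    g=np.stack(np.meshgrid(np.arange(w),np.arange(h)),-1).reshape(-1,1,2).astype(float)
    q=cv2.undistortPoints(g,np.array(m['K']),np.array([m['k1'],0,0,0,0.])).reshape(h,w,2)
    P=np.dstack([q[...,0]*d,q[...,1]*d,d])@np.array(m['pose'])[:3,:3].T+np.array(m['pose'])[:3,3]
    P[d==0]=np.nan;return P
E
python3 - <<'E'
from h import *
np.set_printoptions(precision=1,suppress=True)
f=lambda x,y:(230+x/5.5,130+y/5.5)
A,B,C=[atz('top',*f(*c),18) for c in((605,402),(445,578),(248,395))]
print('base',A,B,C,np.linalg.norm(A-B),np.linalg.norm(B-C),'centre',(A+C)/2, 'dir front', np.degrees(np.arctan2(*(C-B)[1::-1])),np.degrees(np.arctan2(*(A-B)[1::-1])))
g=lambda x,y:(270+x/4.5,130+y/4.5)
A,B,C=[atz('side',*g(*c),18) for c in((108,465),(262,543),(360,410))]
print('sidebase',A,B,C,np.linalg.norm(A-B),np.linalg.norm(B-C),'centre',(A+C)/2,np.degrees(np.arctan2(*(C-B)[1::-1])))
P=pc('top');S=pc('side')
for c in((160,195),(290,62),(365,130),(240,270),(255,310),(390,180)): print(c,atz('top',*f(*c),293),atz('top',*f(*c),240))
for n,Q,(x0,y0,x1,y1) in(('top',P,(260,145,275,160)),('side',S,(343,163,356,178))):
    p=np.load(f'/tmp/{n}.npz')['p'].astype(int)
    for v in range(y0,y1):
        for u in range(x0,x1):
            c=p[v,u]
            if Q[v,u,2]>90 and c[0]-c[2]>25: print(n,u,v,c,Q[v,u])
print('guard',P[150,285],P[165,268],P[157,277])
E
```

```text
base [ 576.  -109.5   18. ] [471.5 -10.4  18. ] [585.7 106.6  18. ] 144.0603419112368 163.48596539913405 centre [580.9  -1.5  18. ] dir front 45.6774930560932 -43.491041250894284
sidebase [477.  -14.6  18. ] [ 579.5 -122.    18. ] [694.    4.1  18. ] 148.48223135188178 170.3220281788179 centre [585.5  -5.2  18. ] 47.75469655408208
(160, 195) [638.8 121.2 293. ] [652.9 128.6 240. ]
(290, 62) [706.4  55.6 293. ] [723.4  60.1 240. ]
(365, 130) [670.1  18.4 293. ] [685.5  21.2 240. ]
(240, 270) [599.5  81.6 293. ] [611.8  87.2 240. ]
(255, 310) [579.   74.3 293. ] [590.4  79.6 240. ]
(390, 180) [643.9   6.2 293. ] [658.1   8.6 240. ]
top 266 149 [116  94  77] [718.7 115.7 182.8]
top 267 149 [120  92  69] [718.3 112.5 183.9]
top 268 149 [117  99  79] [719.3 109.9 180.2]
top 265 150 [121  96  80] [714.3 118.1 187.1]
top 266 150 [119  85  58] [715.3 115.6 183.7]
top 267 150 [121  84  52] [714.3 112.2 186.9]
top 268 150 [115  87  61] [715.3 109.6 183.3]
top 269 150 [119 105  89] [714.9 106.5 184.2]
top 264 151 [113  92  78] [712.1 121.5 184.5]
top 265 151 [118  87  57] [711.6 118.3 185.9]
to
[... 1816 characters left out ...]
712.7 103.7 182.4]
side 351 170 [86 63 49] [718.4 109.1 177.8]
side 346 171 [85 66 54] [670.6  18.8 244.6]
side 347 171 [98 65 48] [701.3 103.4 179.8]
side 348 171 [97 64 40] [703.5  98.3 183.1]
side 349 171 [90 59 37] [708.9 103.  178.9]
side 350 171 [83 54 40] [712.2 101.2 179.7]
side 351 171 [83 65 54] [716.9 103.8 177.2]
side 347 172 [92 65 45] [698.9  95.3 181.4]
side 348 172 [93 61 40] [702.3  93.8 181.9]
side 349 172 [84 59 41] [706.6  95.3 180.2]
side 350 172 [77 62 50] [711.6  98.8 176.9]
side 347 173 [86 62 48] [697.4  89.9 180.9]
side 348 173 [85 61 46] [701.9  91.8 178.9]
side 347 174 [80 64 52] [696.5  86.2 179.2]
guard [679.7  49.2 297.8] [637.2  95.7 302. ] [659.3  71.  301.5]
```

```bash
python3 - <<'E'
from h import *
np.set_printoptions(precision=1,suppress=True)
P=pc('top');S=pc('side')
for nm,lo,hi in(('guard',286,312),('frames',228,248),('base',10,26)):
  for n,Q in(('top',P),('side',S)):
    q=Q.reshape(-1,3);k=(q[:,2]>lo)&(q[:,2]<hi)&(q[:,0]>460)&(q[:,0]<730)&(q[:,1]>-130)&(q[:,1]<140)
    if nm=='base':
        p=np.load(f'/tmp/{n}.npz')['p'].reshape(-1,3).astype(int);k&=(p[:,0]-p[:,2]>25)&(q[:,0]+q[:,1]<740)&(q[:,0]<700)
    q=q[k]; c,s,a=cv2.minAreaRect(q[:,:2].astype(np.float32)); print(nm,n,len(q),np.array(c),np.array(s),a,np.median(q[:,2]))
# collar fit using yaw
q=np.vstack([Q.reshape(-1,3)[(Q[...,2]>165).ravel()&(Q[...,2]<192).ravel()&(np.hypot(Q[...,0]-706,Q[...,1]-110)<30).ravel()] for Q in(P,S)])
for yaw in(45,46.5,48):
    c,s=np.cos(np.radians(yaw)),np.sin(np.radians(yaw)); o=q-[583,-3,0]
    print(yaw,'along front',np.percentile(o@[c,s,0],[2,50,98]),'lateral',np.percentile(o@[-s,c,0],[2,50,98]))
E
```

```text
guard top 757 [650.4  71.7] [57.3 99.8] 46.0723991394043 301.05749896202224
guard side 368 [652.4  70. ] [ 63.2 100.2] 44.69105529785156 300.87244544474044
frames top 701 [581.7  -0.3] [147.4 108.9] 46.48422622680664 236.40279255185442
frames side 513 [584.1  -0.9] [151.  111.2] 46.422603607177734 235.92280441195885
base top 509 [582.4   0.7] [168.6 149.7] 46.95073318481445 18.065958252312157
base side 416 [584.1  -2. ] [174.2 148.8] 46.4085807800293 18.148658842313978
45 along front [143.3 172.2 185.9] lateral [-20.3  -9.8   4.9]
46.5 along front [142.8 172.  185.5] lateral [-24.7 -14.5   0.3]
48 along front [142.2 171.6 185. ] lateral [-29.1 -19.1  -4.4]
```

```bash
python3 -m pendant '0 0 5 0 0 0 -1;0 0 5 0 0 0 -1;0 0 4 0 0 0 -1;2.8 -3.2 1 0 0 -7 -1;2.8 -3.2 0 0 0 -7 -1;2.8 -3.2 0 0 0 -7 -1;2.8 -3.2 0 0 0 -7 -1;2.8 -3.2 0 0 0 -7 -1;2.8 -3.2 0 0 0 -7 -1;2.8 -3.2 0 0 0 -7 -1;2.8 -3.2 0 0 0 -7 -1;2.8 -3.2 0 0 0 -7 -1' 40
```

```text
time: 1.6
position: [548.8, 372.6, 381.0]
orientation: [-3.141, 0.0, 1.617]
contact_force: [0.1, -0.1, 0.2]
width: 85.4
grasp_force: 0.0
```

```bash
python3 -m pendant '2.75 -3.25 0 0 0 -6.6 -1;2.75 -3.25 0 0 0 -6.6 -1;2.75 -3.25 0 0 0 -6.6 -1;2.75 -3.25 0 0 0 -6.6 -1;2.75 -3.25 0 0 0 -6.6 -1;2.75 -3.25 0 0 0 -6.6 -1;2.75 -3.25 0 0 0 -6.6 -1;0 0 0 -5.1 4.8 0 -1;0 0 0 -5.1 4.8 0 -1;0 0 0 -5.1 4.8 0 -1;0 0 0 -5.1 4.8 0 -1;0 0 0 -5.1 4.8 0 -1'; python3 - <<'E'
from h import *
from scipy.spatial.transform import Rotation as R
o=arm.get_obs();print(o['q'],R.from_euler('xyz',o['orientation']).as_matrix())
E
```

```text
time: 3.1
position: [735.6, 142.7, 374.3]
orientation: [3.132, 0.605, 0.815]
contact_force: [-30.4, 1.5, 12.7]
width: 85.6
grasp_force: 0.0
[-0.62938811  0.88040891  0.67300945  0.98225948 -0.08819288  1.86294858
 -0.79887428] [[ 0.56408487  0.73163912 -0.38276945]
 [ 0.59860752 -0.6816427  -0.42075202]
 [-0.56875064  0.00821117 -0.82246902]]
```

```bash
python3 - <<'E'
from h import *
o=arm.get_obs();print(o['time'],o['contact_force'],o['joint_efforts'],o['joint_vel'],o['q'],o['position'])
p,d=snap('top');q,d=snap('side')
P=np.hstack([p[50:350,180:480],q[0:300,190:490]]);save(P,'pics/c2.png',None,1.3)
E
```

```text
3.1 [-30.39458386   1.46083261  12.70162891] [  0.49229342 -97.81068563  12.50489384 -26.57683074   1.39390569
   2.5119292   -0.62367266] [-0.21673637  0.44102992  0.48073648 -0.18909265  0.20143062  0.03438674
  0.26324742] [-0.62938811  0.88040891  0.67300945  0.98225948 -0.08819288  1.86294858
 -0.79887428] [735.56876216 142.70982705 374.31828928]
```

View pics/c2.png

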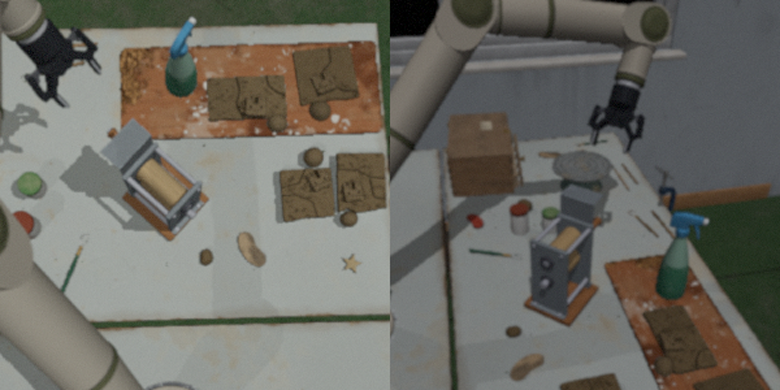

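The picture shows the gripper in free air, up and left of the guard, with nothing touching it. Joint 6 is close to its limit, so I'll descend, which relaxes it.

```bash
python3 -m pendant '0 0 -1 0.9 -0.9 0 -1;0 0 -2 0.9 -0.9 0 -1;0 0 -2 0 0 0 -1;0 0 0 0 0 0 -1'; python3 - <<'E'
from h import *
from scipy.spatial.transform import Rotation as R
o=arm.get_obs();print(o['q'],o['joint_vel'],R.from_euler('xyz',o['orientation']).as_matrix())
E
```

```text
time: 3.7
position: [733.8, 142.8, 323.6]
orientation: [3.134, 0.56, 0.815]
contact_force: [-0.2, -0.4, -0.3]
width: 85.1
grasp_force: 0.0
[-0.63899022  0.88101369  0.65788989  1.08561506 -0.11889849  1.7315553
 -0.81843492] [-0.00116741 -0.00954303  0.01491681 -0.04208931  0.00923242  0.02415202
  0.00462086] [[ 0.58114076  0.73025332 -0.35917336]
 [ 0.61629984 -0.68314728 -0.39177073]
 [-0.53146018  0.00631546 -0.84705973]]
```

```bash
python3 -m pendant '-0.2 -0.4 -2.7 0 0 0 -1;-0.2 -0.4 -2.7 0 0 0 -1;-0.2 -0.4 -2.8 0 0 0 -1;-0.7 -0.8 -1.7 0 0 0 -1;-0.7 -0.8 -1.7 0 0 0 -1;-0.7 -0.8 -1.7 0 0 0 -1;-0.7 -0.8 -1.7 0 0 0 -1;0 0 0 0 0 0 -1'; python3 - <<'E'
from h import *
p,d=snap('top');q,d=snap('side')
P=np.hstack([p[110:230,220:340],q[100:220,290:410]]);save(P,'pics/c3.png',None,3.3)
E
```

```text
time: 4.7
position: [700.1, 98.3, 174.8]
orientation: [3.132, 0.56, 0.814]
contact_force: [-0.2, 1.0, 1.5]
width: 85.5
grasp_force: 0.0
```

View pics/c3.png

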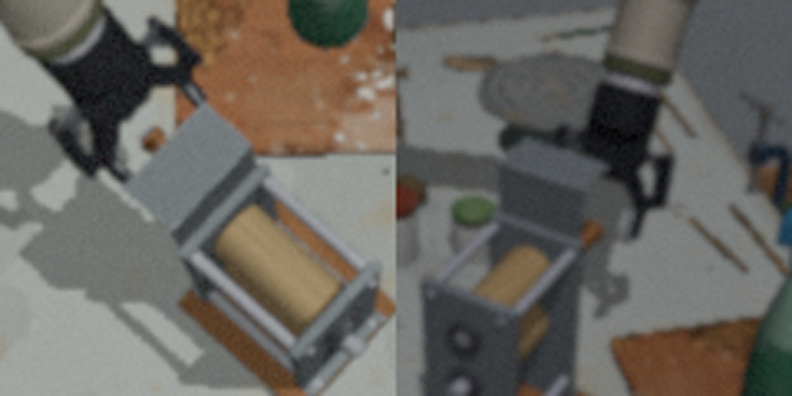

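The handle collar at (150,138) in the top crop sits between the two open fingers. I'll go the last 20 mm and close.

```bash
python3 -m pendant '-0.4 -0.35 -0.9 0 0 0 -1;-0.4 -0.35 -0.9 0 0 0 -1;0 0 0 0 0 0 0;0 0 0 0 0 0 0;0 0 0 0 0 0 1;0 0 0 0 0 0 1;0 0 0 0 0 0 1;0 0 0 0 0 0 1;0 0 0 0 0 0 1' 40
```

```text
time: 5.92
position: [692.9, 92.1, 157.1]
orientation: [3.131, 0.558, 0.814]
contact_force: [-0.1, 3.8, 2.6]
width: 20.9
grasp_force: 39.2
```

```bash
python3 -m pendant '-0.2 -0.22 0 0 0 0 1;-0.2 -0.22 0 0 0 0 1;0 0 0 0 0 0 1' 60; python3 -m pendant '-0.2 -0.22 0 0 0 0 1;-0.2 -0.22 0 0 0 0 1;0 0 0 0 0 0 1'
```

```text
time: 6.3
position: [688.4, 86.9, 157.1]
orientation: [3.131, 0.559, 0.814]
contact_force: [-0.2, 3.2, 1.5]
width: 20.3
grasp_force: 58.7
time: 6.68
position: [684.4, 82.5, 157.0]
orientation: [3.131, 0.559, 0.814]
contact_force: [-0.5, 3.1, 1.5]
width: 20.2
grasp_force: 58.7
```

```bash
for i in 1; do python3 -m pendant '-0.2 -0.22 0 0 0 0 1;-0.2 -0.22 0 0 0 0 1;0 0 0 0 0 0 1'; done; python3 - <<'E'
from h import *
o=arm.get_obs();print(o['contact_force']@[.688,.725,0],o['contact_force']@[-.725,.688,0])
E
```

```text
time: 7.05
position: [684.0, 81.8, 157.0]
orientation: [3.129, 0.55, 0.817]
contact_force: [10.9, 12.3, 2.8]
width: 20.3
grasp_force: 59.6
16.438197527485507 0.5649062119308834
```

```bash
cat > r.py <<'E'
from h import *
from scipy.spatial.transform import Rotation as R
o=arm.get_obs();M=R.from_euler('xyz',o['orientation']).as_matrix()
g=o['position']+M[:,2]*arm.grip_point_offset-np.array([583,-1,0]);F=np.array([[.6884,.7254,0],[-.7254,.6884,0],[0,0,1]])
print('off',arm.grip_point_offset,'grasp f,l,z',(F@g).round(2),'force f,l,z',(F@o['contact_force']).round(1),'zt',(F@M[:,2]).round(3),'y',(F@M[:,1]).round(3),'q',o['q'].round(2))
E
python3 r.py; python3 -m pendant '0.15 0.15 0 0 0 0 1;0 0 0 0 0 0 1' 60; python3 r.py;python3 -m pendant '0.2 0.22 0 0 0 0 1;0.2 0.22 0 0 0 0 1;0.2 0.22 0 0 0 0 1;0.2 0.22 0 0 0 0 1;0.2 0.22 0 0 0 0 1;0 0 0 0 0 0 1' 60; python3 r.py
```

```text
off -18.700000000000003 grasp f,l,z [139.33 -15.94 172.96] force f,l,z [16.4  0.6  2.8] zt [-0.522 -0.016 -0.853] y [ 0.012 -1.     0.011] q [-0.64  0.92  0.63  1.45 -0.14  1.32 -0.8 ]
time: 7.3
position: [684.0, 81.9, 157.0]
orientation: [3.13, 0.554, 0.816]
contact_force: [6.0, 7.2, 2.1]
width: 20.3
grasp_force: 59.3
off -18.700000000000003 grasp f,l,z [139.5  -15.97 172.87] force f,l,z [9.3 0.6 2.1] zt [-0.526 -0.014 -0.85 ] y [ 0.01 -1.    0.01] q [-0.64  0.93  0.63  1.44 -0.14  1.33 -0.81]
time: 8.05
position: [692.7, 91.2, 157.0]
orientation: [3.131, 0.558, 0.814]
contact_force: [-1.6, -0.6, 0.5]
width: 20.6
grasp_force: 58.6
off -18.700000000000003 grasp f,l,z [152.25 -15.9  172.86] force f,l,z [-1.5  0.8  0.5] zt [-0.529 -0.012 -0.848] y [ 0.008 -1.     0.009] q [-0.64  0.94  0.63  1.41 -0.14  1.36 -0.81]
```

```bash
python3 -m pendant '0.2 0.22 0 0 0 0 1;0.2 0.22 0 0 0 0 1;0 0 0 0 0 0 1'; python3 r.py;python3 -m pendant '0.15 0.15 0 0 0 0 1;0.15 0.15 0 0 0 0 1;0 0 0 0 0 0 1'; python3 r.py
```

```text
time: 8.43
position: [696.8, 95.6, 157.0]
orientation: [3.131, 0.558, 0.814]
contact_force: [-0.8, -1.8, 0.1]
width: 20.2
grasp_force: 58.7
off -18.700000000000003 grasp f,l,z [158.28 -15.82 172.91] force f,l,z [-1.8 -0.6  0.1] zt [-0.529 -0.012 -0.848] y [ 0.008 -1.     0.009] q [-0.64  0.95  0.62  1.39 -0.15  1.37 -0.82]
time: 8.8
position: [699.2, 98.1, 157.0]
orientation: [3.131, 0.559, 0.814]
contact_force: [-3.1, -2.6, -0.4]
width: 20.6
grasp_force: 59.0
off -18.700000000000003 grasp f,l,z [161.78 -15.82 172.89] force f,l,z [-4.   0.5 -0.4] zt [-0.53  -0.012 -0.848] y [ 0.008 -1.     0.009] q [-0.64  0.95  0.62  1.38 -0.15  1.37 -0.82]
```

```bash
python3 -m pendant '0.15 0.15 0 0 0 0 1;0 0 0 0 0 0 1'; python3 r.py
```

```text
time: 9.05
position: [699.2, 98.1, 157.0]
orientation: [3.132, 0.563, 0.812]
contact_force: [-7.8, -8.0, -0.6]
width: 20.3
grasp_force: 59.0
off -18.700000000000003 grasp f,l,z [161.87 -15.88 172.85] force f,l,z [-11.2   0.2  -0.6] zt [-0.533 -0.01  -0.846] y [ 0.006 -1.     0.008] q [-0.64  0.95  0.62  1.38 -0.15  1.38 -0.82]
```

```bash
python3 -m pendant '0.1 0.1 0 0 0 0 1;0 0 0 0 0 0 1'; python3 r.py
```

```text
time: 9.3
position: [699.2, 98.2, 157.0]
orientation: [3.133, 0.565, 0.812]
contact_force: [-10.6, -8.7, -1.6]
width: 20.7
grasp_force: 59.0
off -18.700000000000003 grasp f,l,z [161.98 -15.87 172.83] force f,l,z [-13.6   1.7  -1.6] zt [-0.536 -0.008 -0.844] y [ 0.004 -1.     0.007] q [-0.64  0.95  0.62  1.38 -0.15  1.38 -0.82]
```

```bash
python3 -m pendant '-0.2 -0.2 0 0 0 0 1;-0.3 -0.3 0 0 0 0 1;-0.3 -0.3 0 0 0 0 1;0 0 0 0 0 0 1;0 0 0 0 0 0 1'; python3 r.py
```

```text
time: 9.93
position: [694.1, 93.0, 157.1]
orientation: [3.131, 0.558, 0.814]
contact_force: [4.4, 1.4, 0.4]
width: 20.3
grasp_force: 60.0
off -18.700000000000003 grasp f,l,z [154.61 -15.67 172.99] force f,l,z [ 4.1 -2.2  0.4] zt [-0.529 -0.012 -0.848] y [ 0.008 -1.     0.009] q [-0.64  0.94  0.63  1.4  -0.14  1.36 -0.81]
```

```bash
python3 -m pendant '-0.14 -0.15 0 0 0 0 1;-0.13 -0.14 0 0 0 0 1;0 0 0 0 0 0 1;0 0 0 0 0 0 1'; python3 r.py; python3 - <<'E'
import numpy as np
a=np.radians(np.r_[18.4,np.arange(27,181,9)]);l=-45*np.sin(a)/10;z=45*np.cos(a)/10
for A,x,y,w in zip(a[1:],np.diff(l*-.7254),np.diff(l*.6884),np.diff(z)):print(round(np.degrees(A)),x.round(2),y.round(2),w.round(2))
E
```

```text
time: 10.42
position: [690.9, 89.6, 157.1]
orientation: [3.131, 0.559, 0.814]
contact_force: [2.4, -1.6, 0.0]
width: 20.4
grasp_force: 60.0
off -18.700000000000003 grasp f,l,z [149.93 -15.64 172.94] force f,l,z [ 0.4 -2.9  0. ] zt [-0.53  -0.012 -0.848] y [ 0.008 -1.     0.009] q [-0.64  0.94  0.63  1.41 -0.14  1.35 -0.81]
27 0.45 -0.43 -0.26
36 0.44 -0.41 -0.37
45 0.39 -0.37 -0.46
54 0.33 -0.32 -0.54
63 0.27 -0.25 -0.6
72 0.2 -0.19 -0.65
81 0.12 -0.11 -0.69
90 0.04 -0.04 -0.7
99 -0.04 0.04 -0.7
108 -0.12 0.11 -0.69
117 -0.2 0.19 -0.65
126 -0.27 0.25 -0.6
135 -0.33 0.32 -0.54
144 -0.39 0.37 -0.46
153 -0.44 0.41 -0.37
162 -0.47 0.45 -0.27
171 -0.5 0.47 -0.16
180 -0.51 0.48 -0.06
```

```bash
python3 -m pendant '0.05 0.05 0 0 0 0 1;0.45 -0.43 -0.26 0 0 0 1;0.44 -0.41 -0.37 0 0 0 1;0.39 -0.37 -0.46 0 0 0 1;0 0 0 0 0 0 1'; python3 r.py;python3 -m pendant '0.33 -0.32 -0.54 0 0 0 1;0.27 -0.25 -0.60 0 0 0 1;0.20 -0.19 -0.65 0 0 0 1;0 0 0 0 0 0 1'; python3 r.py
```

```text
time: 11.05
position: [704.2, 78.1, 144.9]
orientation: [3.132, 0.559, 0.814]
contact_force: [-2.0, -0.7, -4.9]
width: 20.1
grasp_force: 59.5
off -18.700000000000003 grasp f,l,z [150.69 -33.28 160.79] force f,l,z [-1.9  1.  -4.9] zt [-0.53  -0.011 -0.848] y [ 0.007 -1.     0.008] q [-0.61  0.96  0.62  1.39 -0.14  1.35 -0.8 ]
time: 11.55
position: [711.6, 71.8, 127.0]
orientation: [3.134, 0.559, 0.815]
contact_force: [-6.2, 1.1, -3.8]
width: 20.4
grasp_force: 59.6
off -18.700000000000003 grasp f,l,z [151.22 -42.99 142.87] force f,l,z [-3.5  5.3 -3.8] zt [-0.53  -0.01  -0.848] y [ 0.008 -1.     0.006] q [-0.6   0.99  0.62  1.38 -0.15  1.33 -0.79]
```

```bash
python3 -m pendant '0.05 -0.11 -0.69 0 0 0 1;0.0 -0.04 -0.70 0 0 0 1;0 0 0 0 0 0 1'; python3 r.py;python3 -m pendant '-0.05 0.04 -0.70 0 0 0 1;-0.12 0.11 -0.69 0 0 0 1;0 0 0 0 0 0 1'; python3 r.py
```

```text
time: 11.92
position: [712.7, 70.7, 113.5]
orientation: [3.133, 0.557, 0.816]
contact_force: [-3.4, 3.6, -3.6]
width: 20.4
grasp_force: 59.8
off -18.700000000000003 grasp f,l,z [151.22 -44.5  129.36] force f,l,z [ 0.3  4.9 -3.6] zt [-0.529 -0.011 -0.849] y [ 0.009 -1.     0.007] q [-0.6   1.    0.61  1.38 -0.15  1.31 -0.8 ]
time: 12.3
position: [710.9, 72.5, 100.1]
orientation: [3.133, 0.557, 0.816]
contact_force: [-4.0, 5.7, -0.7]
width: 20.1
grasp_force: 60.0
off -18.700000000000003 grasp f,l,z [151.24 -41.98 116.01] force f,l,z [ 1.3  6.8 -0.7] zt [-0.529 -0.011 -0.849] y [ 0.009 -1.     0.007] q [-0.6   1.01  0.61  1.39 -0.16  1.29 -0.8 ]
```

```bash
python3 - <<'E'
import numpy as np
a=np.radians(np.linspace(110,180,9));l=-45*np.sin(a)/10;z=45*np.cos(a)/10
for A,x,y,w in zip(a[1:],np.diff(l*-.7254),np.diff(l*.6884),np.diff(z)):print(round(np.degrees(A)),x.round(2),y.round(2),w.round(2))
E
```

```text
119 -0.21 0.2 -0.63
128 -0.27 0.26 -0.57
136 -0.33 0.32 -0.51
145 -0.38 0.37 -0.44
154 -0.43 0.41 -0.35
162 -0.46 0.44 -0.26
171 -0.49 0.46 -0.16
180 -0.5 0.47 -0.05
```

```bash
python3 -m pendant '-0.25 0.16 -0.63 0 0 0 1;-0.27 0.26 -0.57 0 0 0 1;-0.33 0.32 -0.51 0 0 0 1;-0.38 0.37 -0.44 0 0 0 1;0 0 0 0 0 0 1'; python3 r.py;python3 -m pendant '-0.43 0.41 -0.35 0 0 0 1;-0.46 0.44 -0.26 0 0 0 1;-0.49 0.46 -0.16 0 0 0 1;0 0 0 0 0 0 1;0 0 0 0 0 0 1'; python3 r.py
```

```text
time: 12.92
position: [699.7, 82.8, 79.3]
orientation: [3.13, 0.556, 0.815]
contact_force: [0.7, 3.6, 2.4]
width: 20.3
grasp_force: 60.2
off -18.700000000000003 grasp f,l,z [150.97 -26.76  95.2 ] force f,l,z [3.1 2.  2.4] zt [-0.528 -0.013 -0.849] y [ 0.009 -1.     0.01 ] q [-0.62  1.02  0.6   1.43 -0.17  1.25 -0.82]
time: 13.55
position: [684.3, 95.6, 70.8]
orientation: [3.133, 0.559, 0.815]
contact_force: [-0.1, 3.5, 0.6]
width: 20.5
grasp_force: 60.1
off -18.700000000000003 grasp f,l,z [149.76  -6.81  86.63] force f,l,z [2.5 2.4 0.6] zt [-0.53  -0.01  -0.848] y [ 0.008 -1.     0.007] q [-0.64  1.02  0.59  1.46 -0.18  1.23 -0.83]
```

```bash
python3 -m pendant '-0.23 0.28 -0.03 0 0 0 1;-0.23 0.28 -0.02 0 0 0 1;0 0 0 0 0 0 1;0 0 0 0 0 0 1'; python3 r.py; python3 - <<'E'
import numpy as np
from scipy.optimize import least_squares as ls
p=np.array([(-15.64,172.94),(-33.28,160.79),(-42.99,142.87),(-44.5,129.36),(-41.98,116.01),(-26.76,95.2),(-6.81,86.63)])
for free in(0,1):
    r=ls(lambda x:np.hypot(p[:,0]-x[0],p[:,1]-x[1])-(x[2] if free else 45),[0,130,45]);print(r.x,r.fun.round(2))
E
```

```text
time: 14.05
position: [679.8, 100.2, 70.5]
orientation: [3.132, 0.56, 0.814]
contact_force: [-1.2, -2.9, -4.7]
width: 20.3
grasp_force: 59.6
off -18.700000000000003 grasp f,l,z [149.93  -0.33  86.3 ] force f,l,z [-2.9 -1.2 -4.7] zt [-0.531 -0.011 -0.847] y [ 0.007 -1.     0.008] q [-0.65  1.02  0.59  1.47 -0.18  1.23 -0.84]
[  0.46086525 131.00097315  45.        ] [-0.08  0.01  0.04 -0.01  0.01 -0.03 -0.04]
[  0.36354052 130.99056213  44.92083338] [-0.02  0.02  0.03 -0.03 -0.01 -0.01  0.02]
```

```bash
python3 -m pendant '-0.01 0.13 0 0 0 0 1;0 0 0 0 0 0 1;0 0 0 0 0 0 1'; python3 r.py
```

```text
time: 14.42
position: [680.3, 101.7, 70.6]
orientation: [3.131, 0.559, 0.814]
contact_force: [0.4, -4.3, -5.6]
width: 20.5
grasp_force: 59.4
off -18.700000000000003 grasp f,l,z [151.34   0.32  86.43] force f,l,z [-2.8 -3.3 -5.6] zt [-0.53  -0.012 -0.848] y [ 0.008 -1.     0.009] q [-0.65  1.02  0.59  1.47 -0.18  1.23 -0.84]
```

```bash
python3 -m pendant '-0.07 -0.06 0 0 0 0 1;0 0 0 0 0 0 1;0 0 0 0 0 0 1'; python3 r.py
```

```text
time: 14.8
position: [680.0, 101.9, 70.6]
orientation: [3.131, 0.557, 0.815]
contact_force: [3.6, -0.9, -7.2]
width: 20.7
grasp_force: 59.3
off -18.700000000000003 grasp f,l,z [151.33   0.69  86.44] force f,l,z [ 1.8 -3.2 -7.2] zt [-0.529 -0.012 -0.849] y [ 0.008 -1.     0.009] q [-0.65  1.02  0.59  1.47 -0.18  1.23 -0.84]
```

```bash
python3 -m pendant '-0.03 -0.07 -0.05 0 0 0 1;0 0 0 0 0 0 1;0 0 0 0 0 0 1'; python3 r.py
```

```text
time: 15.18
position: [679.4, 101.1, 70.4]
orientation: [3.132, 0.558, 0.814]
contact_force: [2.5, 1.9, -3.6]
width: 20.5
grasp_force: 59.5
off -18.700000000000003 grasp f,l,z [150.36   0.56  86.25] force f,l,z [ 3.1 -0.5 -3.6] zt [-0.529 -0.012 -0.848] y [ 0.008 -1.     0.009] q [-0.65  1.02  0.59  1.47 -0.18  1.23 -0.84]
```

```bash
python3 -m pendant '0.02 0.02 -0.02 0 0 0 1;0 0 0 0 0 0 1' 20; python3 r.py; python3 -m pendant '0 0 0 0 0 0 0.4;0 0 0 0 0 0 0.2;0 0 0 0 0 0 -0.2;0 0 0 0 0 0 -0.6;0 0 0 0 0 0 -1;0 0 0 0 0 0 -1'; python3 r.py
```

```text
time: 15.42
position: [679.5, 101.0, 70.3]
orientation: [3.132, 0.558, 0.814]
contact_force: [1.6, 2.2, -0.7]
width: 20.2
grasp_force: 59.6
off -18.700000000000003 grasp f,l,z [150.3    0.46  86.13] force f,l,z [ 2.7  0.4 -0.7] zt [-0.53  -0.011 -0.848] y [ 0.008 -1.     0.009] q [-0.65  1.02  0.59  1.47 -0.18  1.23 -0.84]
time: 16.18
position: [679.5, 100.7, 70.0]
orientation: [3.131, 0.558, 0.814]
contact_force: [0.6, 0.2, -0.0]
width: 85.3
grasp_force: 0.0
off -18.700000000000003 grasp f,l,z [150.17   0.23  85.89] force f,l,z [ 0.6 -0.3 -0. ] zt [-0.53  -0.012 -0.848] y [ 0.008 -1.     0.009] q [-0.65  1.02  0.59  1.47 -0.18  1.23 -0.84]
```

```bash
python3 -m pendant '0.37 0.38 0.85 0 0 0 -1;0.73 0.77 1.7 0 0 0 -1;0.73 0.77 1.7 0 0 0 -1;0.73 0.77 1.7 0 0 0 -1;0.73 0.77 1.7 0 0 0 -1;0.73 0.77 1.7 0 0 0 -1;0.73 0.77 1.7 0 0 0 -1;1.5 1.6 1 0 0 0 -1;1.5 1.6 1 0 0 0 -1;1.5 1.6 1 0 0 0 -1;0 0 0 0 0 0 -1;0 0 0 0 0 0 -1'; python3 - <<'E'
from h import *
p,d=snap('top');q,d=snap('side')
P=np.hstack([p[90:250,180:340],q[90:250,270:430]]);save(P,'pics/c4.png',None,2.5)
t=pc('top');k=(t[...,2]>60)&(t[...,2]<115)&(np.hypot(t[...,0]-690,t[...,1]-108)<45);print(t[k].round(0)[:40])
E
```

```text
time: 17.68
position: [771.6, 198.0, 210.4]
orientation: [3.131, 0.559, 0.813]
contact_force: [0.6, -0.4, -0.1]
width: 85.6
grasp_force: 0.0
[]
```

View pics/c4.png

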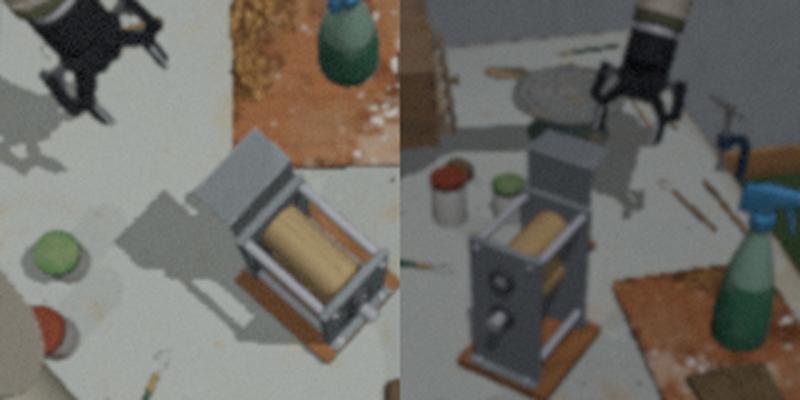

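The gripper is clear and the pots are where they were. The handle is hidden under the guard, with only a sliver showing at (592,245) in the side crop, which fits it hanging down. The readings at release were clean, so I'm handing in.

```bash
python3 -c "
from workcell import arm
print(arm.finish_job())"
```

```text
the job is handed in; nothing more can be done
None
```

I felt both stops (16 N in, 14 N out, about 22.4 mm apart), set the shaft within about 0.5 mm of centre by gripper position, wound the handle to straight down, let go and handed the job in at about 18 s; the handle's final position rests on the gripper readings at release, since the guard hides it from both cameras.

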